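Put the used chest electrodes to soak

TASK

Put all the used suction electrodes to soak in the tub that is free: never in the one where limb clamps are already soaking, whose lid stays shut. First open the free tub's lid and take out of the dish whatever is not an electrode (the thermometer or the marker must not get wet) and lay it on the worktop, then carry the dish over and tip its electrodes into the tub; electrodes left on the worktop go in too. Finally stand the empty dish level on the worktop again and close the tub's lid, leaving the bottle, the tube of paste and the tape roll alone.

Things in the scene. Friction and masses are not known exactly. Their poses are not given: they have to be found in the camera images.
- tub_a: white open soaking tub fixed to the worktop, 190 (x) x 150 (y) x 70 high, walls and floor 5 mm thick; two alike stand side by side. Origin: centre of its underside; y points to its hinge side (the robot's left), x away from the robot, z up. One of the two tubs is in use: limb clamps lie in it; the other is free.
- lid_a (a joint): angle of the clear plastic lid of tub_a: 0 shut, 1.75 rad fully open; hinged on the tub's left (+y) rim, its right-hand edge swings up and over to the left. The hinge is stiff (0.16 N m): the lid stays at any angle.
- lid_a_handle (a point): middle of the round steel bar of lid_a's bow handle: bar 10 mm thick, 76 mm long, parallel to the tub's x axis, its centre 36 mm above the lid's top, near its right-hand edge; the lid's clear top is 76 mm above the worktop when shut. The bar can turn between the fingers as the lid swings.
- lid_a_hinge (a point): point on the hinge axis of lid_a (axis parallel to the tub's x); with the lid shut the handle bar lies 135 mm to the right of it (tub -y) and 40 mm above it.
- tub_b: white open soaking tub fixed to the worktop, 190 (x) x 150 (y) x 70 high, walls and floor 5 mm thick; two alike stand side by side. Origin: centre of its underside; y points to its hinge side (the robot's left), x away from the robot, z up. One of the two tubs is in use: limb clamps lie in it; the other is free.
- lid_b (a joint): angle of the clear plastic lid of tub_b: 0 shut, 1.75 rad fully open; hinged on the tub's left (+y) rim, its right-hand edge swings up and over to the left. The hinge is stiff (0.16 N m): the lid stays at any angle.
- lid_b_handle (a point): middle of the round steel bar of lid_b's bow handle: bar 10 mm thick, 76 mm long, parallel to the tub's x axis, its centre 36 mm above the lid's top, near its right-hand edge; the lid's clear top is 76 mm above the worktop when shut. The bar can turn between the fingers as the lid swings.
- lid_b_hinge (a point): point on the hinge axis of lid_b (axis parallel to the tub's x); with the lid shut the handle bar lies 135 mm to the right of it (tub -y) and 40 mm above it.
- clamp_load: limb clamp (28x93x37 mm), one of the two that are already soaking in one of the tubs, fixed there: the tub whose centre is within 80 mm of it is in use; the other is the free one.
- tablet: white cleaning tablet, 32 mm across, 7 mm high, lying ready on the floor of the free tub (fixed); electrodes fall beside or onto it.
- dish: loose steel dish, 0.26 kg: floor 144 x 118 mm inside (4 mm thick), side walls 42 high, back wall 48, all 4 thick, outer width 130. Origin: underside, middle of the floor; x to the pouring side, where the floor rises at 30 degrees to the lip; z up; back wall at x = -77 mm. Starts with its grip to the robot's right, lip to the left (x along world +y, give or take 0.35 rad).
- dish_grip (a point): where to hold the dish: middle of its flat grip plate (dish frame -0.107, 0, 0.081). The plate, 14 mm thick, 46 wide along the dish's y, rises from the back wall leaning backwards 35 degrees from vertical and ends 27 mm past this point; hold it across its thickness, fingers parallel to the plate (tool tilted 35 degrees), with 50 N or more.
- dish_lip (a point): middle of the pouring lip: 105 mm in front of the dish's origin and 26 mm above it (dish frame 0.105, 0, 0.026). Tipped about 80 degrees, the dish empties.
- electrode_1: used suction electrode, 28 g: dark rubber bulb, 30 mm across, on a plated cup, 45 mm tall together. Origin: middle of the cup's mouth; z runs from the cup to the bulb, the bulb's centre is 30 mm up z. Starts standing in the dish, if present (4 to 6 of the six are).
- electrode_2: used suction electrode, 28 g: dark rubber bulb, 30 mm across, on a plated cup, 45 mm tall together. Origin: middle of the cup's mouth; z runs from the cup to the bulb, the bulb's centre is 30 mm up z. Starts standing in the dish, if present (4 to 6 of the six are).
- electrode_3: used suction electrode, 28 g: dark rubber bulb, 30 mm across, on a plated cup, 45 mm tall together. Origin: middle of the cup's mouth; z runs from the cup to the bulb, the bulb's centre is 30 mm up z. Starts standing in the dish, if present (4 to 6 of the six are).
- electrode_4: used suction electrode, 28 g: dark rubber bulb, 30 mm across, on a plated cup, 45 mm tall together. Origin: middle of the cup's mouth; z runs from the cup to the bulb, the bulb's centre is 30 mm up z. Starts standing in the dish, if present (4 to 6 of the six are).
- electrode_5: used suction electrode, 28 g: dark rubber bulb, 30 mm across, on a plated cup, 45 mm tall together. Origin: middle of the cup's mouth; z runs from the cup to the bulb, the bulb's centre is 30 mm up z. Starts standing on the worktop beside the dish, if present (4 to 6 of the six are). Keep the wrist low here: a wall shelf hangs 0.6 m above the worktop beyond x = 0.6.
- electrode_6: used suction electrode, 28 g: dark rubber bulb, 30 mm across, on a plated cup, 45 mm tall together. Origin: middle of the cup's mouth; z runs from the cup to the bulb, the bulb's centre is 30 mm up z. Starts standing on the worktop beside the dish, if present (4 to 6 of the six are).
- thermometer: white digital thermometer, 18 x 122 x 13 mm, long axis y, origin at its underside; must not get wet. If present, it lies lengthwise in the dish, by the wall on the robot's side (dish y = +22 mm), beside the electrodes.
- marker: felt marker, 16 x 135 x 16 mm, long axis y, origin at its underside; must not get wet. If present (instead of the thermometer), it lies in the same place in the dish.
- alcohol_bottle: bystander: small white bottle, 41 mm across, 92 tall, on the worktop behind the dish; leave alone. Origin at its underside.
- gel_tube: bystander: aluminium tube of paste, 40 x 124 x 24 mm, at the front right of the worktop; leave alone. Origin at its underside.
- tape_roll: bystander: roll of tape, 50 mm across, 26 high, on the worktop at the right rear; leave alone. Origin at its underside.
Not all that is in view belongs to the job. What is shaped like the electrode_5 but green or turquoise is not meant.

How it is judged:
On the way, in this order (a step that is already met when the one before it is completed fails the run):
1. the lid of the free tub stands open (more than 70 degrees) (((horizontal distance between clamp_load and tub_b below 0.08 m and value of joint lid_a above 1.22 rad) or (horizontal distance between clamp_load and tub_a below 0.08 m and value of joint lid_b above 1.22 rad))), for 0.2 s.
2. the dish, with electrodes in it, is tipped (20 degrees and on) with its lip over the free tub (((horizontal distance between clamp_load and tub_b below 0.08 m and angle between dish's own z axis and vertical above 0.35 rad and horizontal distance between dish_lip and tub_a below 0.1 m and distance between any of electrode_1, electrode_2, electrode_3, electrode_4, electrode_5, electrode_6 and dish below 0.1 m) or (horizontal distance between clamp_load and tub_a below 0.08 m and angle between dish's own z axis and vertical above 0.35 rad and horizontal distance between dish_lip and tub_b below 0.1 m and distance between any of electrode_1, electrode_2, electrode_3, electrode_4, electrode_5, electrode_6 and dish below 0.1 m))).
At the end, for the whole second after the job is handed in: Every electrode lies at rest inside the free tub (the one without limb clamps); both lids are shut (within 4 degrees); the dish stands level (within 6 degrees) on the worktop; the thermometer or marker lies on the worktop, outside the dish and the tubs (((horizontal distance between clamp_load and tub_b below 0.08 m and (x of electrode_1 in the frame of tub_a between -0.092 and 0.092 m and y of electrode_1 in the frame of tub_a between -0.072 and 0.072 m and z of electrode_1 in the frame of tub_a between 0 and 0.066 m) and (x of electrode_2 in the frame of tub_a between -0.092 and 0.092 m and y of electrode_2 in the frame of tub_a between -0.072 and 0.072 m and z of electrode_2 in the frame of tub_a between 0 and 0.066 m) and (x of electrode_3 in the frame of tub_a between -0.092 and 0.092 m and y of electrode_3 in the frame of tub_a between -0.072 and 0.072 m and z of electrode_3 in the frame of tub_a between 0 and 0.066 m) and (x of electrode_4 in the frame of tub_a between -0.092 and 0.092 m and y of electrode_4 in the frame of tub_a between -0.072 and 0.072 m and z of electrode_4 in the frame of tub_a between 0 and 0.066 m) and (x of electrode_5 in the frame of tub_a between -0.092 and 0.092 m and y of electrode_5 in the frame of tub_a between -0.072 and 0.072 m and z of electrode_5 in the frame of tub_a between 0 and 0.066 m) and (x of electrode_6 in the frame of tub_a between -0.092 and 0.092 m and y of electrode_6 in the frame of tub_a between -0.072 and 0.072 m and z of electrode_6 in the frame of tub_a between 0 and 0.066 m)) or (horizontal distance between clamp_load and tub_a below 0.08 m and (x of electrode_1 in the frame of tub_b between -0.092 and 0.092 m and y of electrode_1 in the frame of tub_b between -0.072 and 0.072 m and z of electrode_1 in the frame of tub_b between 0 and 0.066 m) and (x of electrode_2 in the frame of tub_b between -0.092 and 0.092 m and y of electrode_2 in the frame of tub_b between -0.072 and 0.072 m and z of electrode_2 in the frame of tub_b between 0 and 0.066 m) and (x of electrode_3 in the frame of tub_b between -0.092 and 0.092 m and y of electrode_3 in the frame of tub_b between -0.072 and 0.072 m and z of electrode_3 in the frame of tub_b between 0 and 0.066 m) and (x of electrode_4 in the frame of tub_b between -0.092 and 0.092 m and y of electrode_4 in the frame of tub_b between -0.072 and 0.072 m and z of electrode_4 in the frame of tub_b between 0 and 0.066 m) and (x of electrode_5 in the frame of tub_b between -0.092 and 0.092 m and y of electrode_5 in the frame of tub_b between -0.072 and 0.072 m and z of electrode_5 in the frame of tub_b between 0 and 0.066 m) and (x of electrode_6 in the frame of tub_b between -0.092 and 0.092 m and y of electrode_6 in the frame of tub_b between -0.072 and 0.072 m and z of electrode_6 in the frame of tub_b between 0 and 0.066 m))) and linear speed of each of electrode_1, electrode_2, electrode_3, electrode_4, electrode_5, electrode_6, dish, thermometer, marker below 0.03 m/s and value of joint each of lid_a, lid_b below 0.07 rad and angle between dish's own z axis and vertical below 0.1 rad and height (world z) of dish between -0.01 and 0.012 m and height (world z) of thermometer between -0.01 and 0.03 m and horizontal distance between each of thermometer, marker and dish above 0.072 m and horizontal distance between each of thermometer, marker and tub_a above 0.085 m and horizontal distance between each of thermometer, marker and tub_b above 0.085 m and height (world z) of marker between -0.01 and 0.03 m); the robot touches nothing.
It fails at once if the lid of the tub in use is lifted more than 15 degrees ((horizontal distance between clamp_load and tub_b below 0.08 m and value of joint lid_b above 0.26 rad) or (horizontal distance between clamp_load and tub_a below 0.08 m and value of joint lid_a above 0.26 rad)).
It fails at once if the thermometer or the marker is in a tub ((x of thermometer in the frame of tub_a between -0.092 and 0.092 m and y of thermometer in the frame of tub_a between -0.072 and 0.072 m and z of thermometer in the frame of tub_a between 0 and 0.066 m) or (x of thermometer in the frame of tub_b between -0.092 and 0.092 m and y of thermometer in the frame of tub_b between -0.072 and 0.072 m and z of thermometer in the frame of tub_b between 0 and 0.066 m) or (x of marker in the frame of tub_a between -0.092 and 0.092 m and y of marker in the frame of tub_a between -0.072 and 0.072 m and z of marker in the frame of tub_a between 0 and 0.066 m) or (x of marker in the frame of tub_b between -0.092 and 0.092 m and y of marker in the frame of tub_b between -0.072 and 0.072 m and z of marker in the frame of tub_b between 0 and 0.066 m)).
It fails at once if the alcohol bottle, the tube of paste or the tape roll is moved more than 3 cm (distance of any of alcohol_bottle, gel_tube, tape_roll from where it was at the start of the episode above 0.03 m).
Of electrode_1, electrode_2, electrode_3, electrode_4, electrode_5, electrode_6 only 4 to 6 are there at a start; the rules pass over those that are not, and their reading is None.
Of thermometer, marker only 1 to 1 are there at a start; the rules pass over those that are not, and their reading is None.
At some moment in a run one of electrode_5, electrode_6, dish may be knocked a few centimetres aside while the robot is not near it.
It also fails if it takes over 200 s, if anything falls off the work surface, if the arm or the gripper's body presses on something with over 40 N, if the wrist force passes 120 N, or if a joint passes its speed limit or range.

ROBOT

A 6-joint arm with a two-finger parallel gripper is mounted at the origin on a cart in front of the work surface, level with it; the furniture and walls round the work are solid. World frame = base frame: x ahead of the robot, y to its left, z up, the work surface at z = 0. Lengths are in m, angles in rad, forces in N, time in s.
With the tool pointing down it reaches from about 0.35 to 0.925 m from the base axis. Payload 6.4 kg.
Tool frame: the origin (TCP) lies midway between the tips of the shut fingers; the grasp point (between the pads) lies 19 mm behind it; z points along the fingers, y is the line along which they close (so a half turn about z gives the same grasp; the last joint's range is limited). The gripper opens to 85 mm and grips with 20 to 120 N. Pads are 22 mm wide; open, the fingers measure 114 mm over their backs; the gripper's body (76 mm by 85 mm) begins 54 mm behind the grasp point. The pads swing forward as they close: fully open they stand 13 mm farther back than shut.
Start: joints at [-0.174, 0.245, 1.558, -0, 1.339, -0.174], TCP at [0.65, 0, 0.231] pointing down, gripper open.
Joint ranges: [-3.13, 3.13], [-1.02, 2.26], [0.13, 2.54], [-0.95, 4.09], [0.21, 2.88], [-2.74, 2.74]. Speed limits (rad/s): [2.57, 2.57, 3.14, 3.14, 3.14, 3.14].

INTERFACE

Orientations are given as a rotation vector (axis times angle).
In Python, from workcell import ctrl, vision, order gives the robot as it stands. The module is installed in compiled form; this text tells all that it offers.
- The arm moves only by the tool send_rows, never from a script. Its argument "increments" is a list of rows, each a list of 5 numbers: the finger opening in mm, from 0 to 85.4, then the shift along the tool's x, y, z in units of 50 mm (1.0 is 50 mm), then the turn about the tool's z in rad. In form: [[fingers, x, y, z, roll], ...]. A call has 1 to 20 rows; each row is the pose to reach, as a shift and turn from the pose commanded when the call began, along the tool's axes at that moment; what a row does not reach only later rows make up. A row lasts 1/10 s, in which the tool goes at most 50 mm and 8.59 degrees, less where a joint would pass 70% of its speed; a pose out of reach is approached as far as the arm can. A call with a gripper value outside its range is refused whole. The fingers move at their own pace and stop on an object; "force" is the grip in N (left out, the last holds). Time passes only in rows, so rows that repeat a pose let the fingers close. It gives the time, the measured TCP pose, the force, the opening and the grip force at its end, in the units of the state.
- ctrl.read_state(): the state, without advancing time (a new reading comes with each control period).
- vision.capture(name): name is "scene" or "top" or "wrist"; returns the picture (480x640x3 uint8, red, green, blue); there is no depth.
- vision.get_calibration(name): a dict with "fx", "fy", "cx", "cy" (pixels), "k1" (the pictures are not rectified: a ray, as slopes to the right and down, at radius r is drawn at 1 + k1 r^2 times it, then the intrinsics apply), "pose" (4x4, takes a point from camera to world coordinates); the wrist camera has in their place "mount" (4x4, takes a point from camera to tool coordinates, whose origin is the TCP and whose axes are the flange's). Camera axes: x right, y up, looking along -z (the intrinsics and any distortion apply to the point x, -y, -z); pixel columns grow to the right and rows downward; lengths in m; the calibration is good to about 2 mm. A picture is of the moment at which its call begins: read the wrist's pose just before it. get_calibration takes no time and is no camera call.
- order.job_done(): hands the job in; it is judged then, once.
The state is a dict: "t": time; "q": joint angles; "joint_velocities": joint speeds; "effort": joint torques, N m; "ee_pos": TCP position; "tool_rot": TCP orientation; "ft_force": force on the tool from outside, world axes, zero at the start; "moment": the same for the moment, N m; "width": finger opening in m; "gripper_force": force on a finger pad.
Only numpy, scipy, OpenCV 4.12 (cv2) and the standard library are available. Lean on these libraries where they do the work, as an engineer would, in place of code of your own. Each camera call takes 0.05 s, during which the arm holds its last target. There are 200 camera calls.

## Working session

There is one attempt and no reset: what is moved stays moved. The work goes in short steps, Python scripts to look and compute and a tool call to move; the robot and the scene stay as the last step left them, time stands still between calls to the robot, and variables do not carry over. Pictures are saved under pics/ and viewed, at most 18 in all, crops included, and the job is handed in when it is done.

Besides the shell and the picture viewer there is one more tool, called after "Request:" as a command line: name --pt "numbers of a row" for each row, then --argument value for the rest. send_rows: Moves the arm, as the interface text tells. Its arguments: {"type":"object","properties":{"increments":{"type":"array","items":{"type":"array","items":{"type":"number"}}},"force":{"type":"number"}},"required":["increments"]}

```bash
mkdir -p pics; cat > h.py <<'E'
import numpy as np, cv2
from scipy.spatial.transform import Rotation as R
from workcell import ctrl, vision, order
def ray(cam,u,v,st=None):
    c=vision.get_calibration(cam)
    x=(u-c['cx'])/c['fx'];y=(v-c['cy'])/c['fy'];xd,yd=x,y
    for _ in range(20):
        s=1+c['k1']*(x*x+y*y);x,y=xd/s,yd/s
    T=np.array(c['pose']) if 'pose' in c else None
    if T is None:
        st=st or ctrl.read_state();M=np.eye(4);M[:3,:3]=R.from_rotvec(st['tool_rot']).as_matrix();M[:3,3]=st['ee_pos'];T=M@np.array(c['mount'])
    return T[:3,3],T[:3,:3]@np.array([x,-y,-1.])
def at_z(cam,u,v,z,st=None):
    o,d=ray(cam,u,v,st);return o+d*(z-o[2])/d[2]
def proj(cam,p,st=None):
    c=vision.get_calibration(cam)
    if 'pose' in c:T=np.array(c['pose'])
    else:
        st=st or ctrl.read_state();M=np.eye(4);M[:3,:3]=R.from_rotvec(st['tool_rot']).as_matrix();M[:3,3]=st['ee_pos'];T=M@np.array(c['mount'])
    q=np.linalg.inv(T)@np.append(p,1);x,y=q[0]/-q[2],-q[1]/-q[2];s=1+c['k1']*(x*x+y*y)
    return np.array([c['fx']*x*s+c['cx'],c['fy']*y*s+c['cy']])
def snap(cam,name,box=None,k=1):
    im=vision.capture(cam)
    if box:im=im[box[1]:box[3],box[0]:box[2]]
    if k!=1:im=cv2.resize(im,None,fx=k,fy=k,interpolation=cv2.INTER_CUBIC)
    cv2.imwrite(f'pics/{name}.png',im[:,:,::-1]);return im
E
python3 - <<'E'
from h import *
np.set_printoptions(precision=3,suppress=True)
snap('top','t1');snap('scene','s1')
for n in('scene','top','wrist'):print(n,vision.get_calibration(n))
print(ctrl.read_state())
E
```

```text
scene {'fx': 475.0794618586592, 'fy': 475.0794618586592, 'cx': 315.31599198249154, 'cy': 246.2723835987212, 'k1': -0.035228471627549975, 'pose': array([[ 0.677,  0.355, -0.645, -0.215],
       [-0.736,  0.341, -0.585, -0.672],
       [ 0.013,  0.871,  0.492,  0.647],
       [ 0.   ,  0.   ,  0.   ,  1.   ]])}
top {'fx': 517.1138786084434, 'fy': 517.1138786084434, 'cx': 318.370405194225, 'cy': 239.1534996049793, 'k1': 0.047700791423466476, 'pose': array([[-0.023,  0.998, -0.061,  0.441],
       [-1.   , -0.023,  0.007, -0.043],
       [ 0.005,  0.061,  0.998,  1.317],
       [ 0.   ,  0.   ,  0.   ,  1.   ]])}
wrist {'fx': 366.5525077312756, 'fy': 366.5525077312756, 'cx': 322.0672984007809, 'cy': 234.5716748930149, 'k1': -0.004817293169056383, 'mount': array([[-0.   ,  0.955,  0.298,  0.077],
       [ 1.   ,  0.   ,  0.   ,  0.001],
       [-0.   ,  0.298, -0.955, -0.143],
       [ 0.   ,  0.   ,  0.   ,  1.   ]])}
{'t': 0.1, 'q': array([-0.174,  0.246,  1.559, -0.   ,  1.339, -0.174]), 'joint_velocities': array([ 0.   , -0.002, -0.002,  0.001, -0.001, -0.   ]), 'effort': array([ -0.   , -43.067, -32.713,  -0.   ,   0.003,  -0.   ]), 'ee_pos': array([0.65, 0.  , 0.23]), 'tool_rot': array([-2.22 , -2.22 ,  0.002]), 'ft_force': array([ 0.864,  0.346, -0.334]), 'moment': array([ 0.005, -0.061,  0.013]), 'gripper_force': 0.0, 'width': 0.08539799588641644}
```

View pics/t1.png

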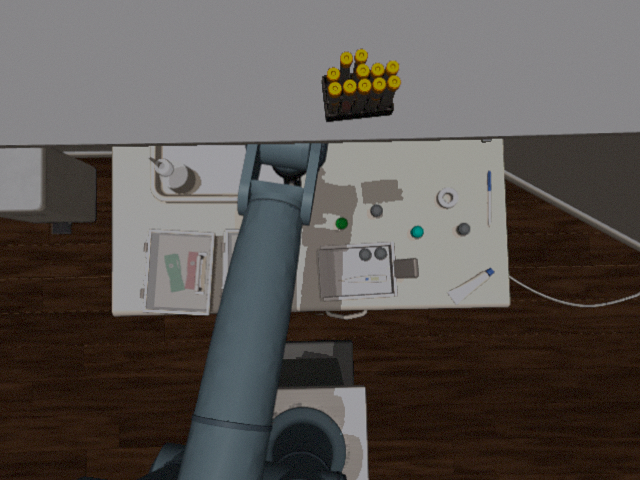

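View pics/s1.png

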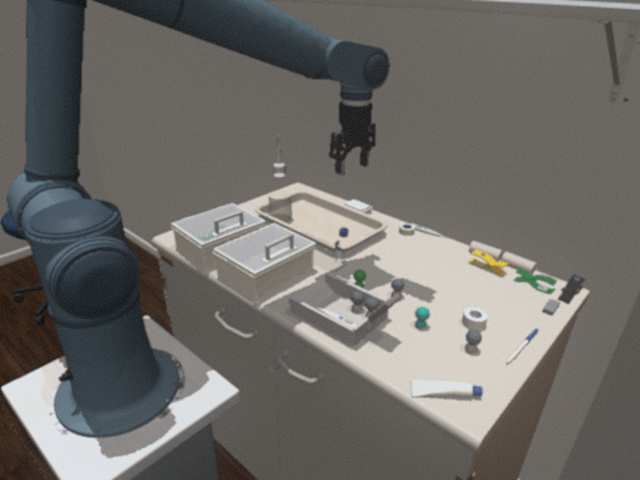

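Top view, candidates: grey bulbs at (365,254) and (380,254) in the dish, and (376,211) and (463,229) on the worktop. Green (341,223) and turquoise (417,231) are decoys. The left tub shows a red and a green clamp at (185,272), so the right one should be free. The thermometer or marker lies in the dish at (362,279).

```bash
python3 - <<'E'
from h import *
np.set_printoptions(precision=3,suppress=True)
for n,c,u,v,z in [('e5',"top",376,211,.03),('e6',"top",463,229,.03),('e5s',"scene",398,285,.03),('e6s',"scene",473,338,.03),('ea','top',365,254,.034),('eb','top',380,254,.034),('green','top',341,223,.03),('turq','top',417,231,.03),('plateTop','top',406,268,.09),
 ('freebar','scene',280,243,.112),('usedbar','scene',229,220,.112),('usedbar','top',204,272,.112),('tubL tl','top',150,231,.076),('tubL br','top',212,312,.076),('free tl','top',225,231,.076),('dish lip-l','top',318,249,.03),('tape','top',447,198,.026)]:
  print(n,at_z(c,u,v,z))
im=snap('scene','s2',(160,190,520,370),2.2)
E
```

```text
e5 [ 0.586 -0.197  0.03 ]
e6 [ 0.536 -0.412  0.03 ]
e5s [ 0.592 -0.201  0.03 ]
e6s [ 0.538 -0.416  0.03 ]
ea [ 0.479 -0.166  0.034]
eb [ 0.478 -0.204  0.034]
green [ 0.558 -0.109  0.03 ]
turq [ 0.534 -0.298  0.03 ]
plateTop [ 0.442 -0.257  0.09 ]
freebar [0.441 0.033 0.112]
usedbar [0.434 0.212 0.112]
usedbar [0.444 0.216 0.112]
tubL tl [0.545 0.351 0.076]
tubL br [0.349 0.205 0.076]
free tl [0.541 0.172 0.076]
dish lip-l [ 0.495 -0.05   0.03 ]
tape [ 0.615 -0.377  0.026]
```

View pics/s2.png

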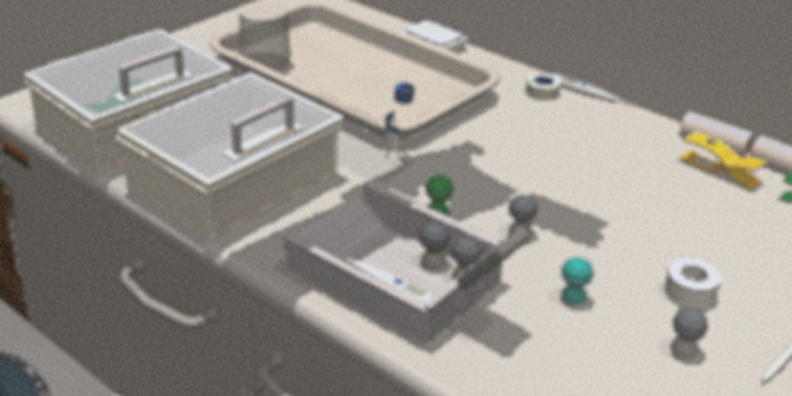

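Request:
send_rows --pt "40 0.66 -4.2 0 1.571" --pt "40 0.66 -4.2 0 1.571" --pt "40 0.66 -4.2 0 1.571" --pt "40 0.66 -4.2 0 1.571" --pt "40 0.66 -4.2 0 1.571" --pt "40 0.66 -4.2 0 1.571" --pt "40 0.66 -4.2 0 1.571" --pt "40 0.66 -4.2 0 1.571" --pt "40 0.66 -4.2 0 1.571" --pt "40 0.66 -4.2 0 1.571" --pt "40 0.66 -4.2 0 1.571" --pt "40 0.66 -4.2 0 1.571" --pt "40 0.66 -4.2 0 1.571"

```text
t: 1.45
ee_pos: [0.4399, 0.033, 0.2311]
tool_rot: [-3.142, -0.002, 0.0]
ft_force: [0.6, -0.0, 0.4]
width: 0.04
gripper_force: 0.0
```

```bash
python3 - <<'E'
from h import *
np.set_printoptions(precision=3,suppress=True)
st=ctrl.read_state();print(st['ee_pos'],st['tool_rot'],st['q'],st['t'])
snap('wrist','w1')
print(proj('wrist',[.441,.033,.112]))
E
```

```text
[0.44  0.033 0.231] [-3.142 -0.002  0.   ] [-0.183 -0.272  2.07   0.     1.344  1.386] 1.45
[322.82  226.713]
```

View pics/w1.png

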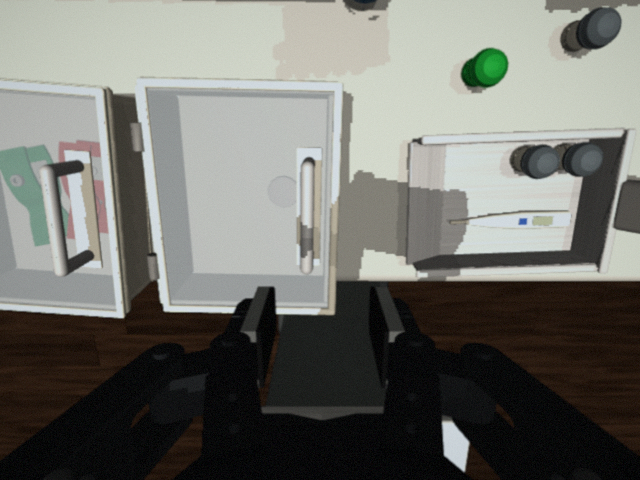

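Wrist view: the free tub (right) holds only the tablet at (283,190), and its handle bar runs (308,160)–(307,270). The clamps are in the left tub. The dish holds two electrodes at (540,161) and (582,159), and the thermometer from (450,221) to (568,219).

```bash
python3 - <<'E'
from h import *
np.set_printoptions(precision=3,suppress=True)
for n,u,v,z in [('barT',308,162,.112),('barB',307,270,.112),('lipT',416,138,.03),('lipB',415,272,.03),('backT',628,132,.045),('backB',605,268,.045),('thL',450,221,.014),('thR',568,219,.017),('ea',540,161,.036),('eb',582,159,.036),('e5',597,28,.03),('green',491,66,.03),('bottle?',360,3,.09),('hinge',152,268,.075),('rimTL',143,82,.076),('rimBR',335,312,.076)]:
  print(n,at_z('wrist',u,v,z))
E
```

```text
barT [0.488 0.044 0.112]
barB [0.406 0.045 0.112]
lipT [ 0.501 -0.052  0.03 ]
lipB [ 0.37  -0.061  0.03 ]
backT [ 0.507 -0.232  0.045]
backB [ 0.38  -0.241  0.045]
thL [ 0.419 -0.097  0.014]
thR [ 0.422 -0.215  0.017]
ea [ 0.481 -0.165  0.036]
eb [ 0.483 -0.203  0.036]
e5 [ 0.591 -0.197  0.03 ]
green [ 0.561 -0.112  0.03 ]
bottle? [0.593 0.008 0.09 ]
hinge [0.393 0.183 0.075]
rimTL [0.544 0.169 0.076]
rimBR [0.35  0.022 0.076]
```

Request:
send_rows --force 50 --pt "40 0.14 -0.22 0.8 0" --pt "40 0.14 -0.22 1.6 0" --pt "40 0.14 -0.22 2.3 0" --pt "40 0.14 -0.22 2.72 0" --pt "40 0.14 -0.22 2.72 0" --pt "5 0.14 -0.22 2.72 0" --pt "5 0.14 -0.22 2.72 0" --pt "5 0.14 -0.22 2.72 0" --pt "5 0.14 -0.22 2.72 0" --pt "5 0.14 -0.22 2.72 0" --pt "5 0.14 -0.22 2.72 0"

```text
t: 2.6
ee_pos: [0.4484, 0.0444, 0.0971]
tool_rot: [-3.141, 0.001, -0.005]
ft_force: [-1.6, 6.1, 7.3]
width: 0.0083
gripper_force: 49.2
```

```bash
python3 -c "
import numpy as np
for d in range(0,100,8):
  a=np.radians(16.5+d);r=.1408
  dy=-r*np.cos(a)+.135;dz=r*np.sin(a)-.040
  print(d,'toolY',round(-dy/.05,2),'toolZ',round(-dz/.05,2))"
```

```text
0 toolY 0.0 toolZ 0.0
8 toolY -0.14 toolZ -0.37
16 toolY -0.33 toolZ -0.71
24 toolY -0.56 toolZ -1.03
32 toolY -0.83 toolZ -1.31
40 toolY -1.15 toolZ -1.55
48 toolY -1.49 toolZ -1.74
56 toolY -1.85 toolZ -1.89
64 toolY -2.24 toolZ -1.98
72 toolY -2.63 toolZ -2.02
80 toolY -3.02 toolZ -2.0
88 toolY -3.41 toolZ -1.93
96 toolY -3.78 toolZ -1.8
```

Request:
send_rows --pt "5 0 -0.14 -0.37 0" --pt "5 0 -0.33 -0.71 0" --pt "5 0 -0.56 -1.03 0" --pt "5 0 -0.83 -1.31 0" --pt "5 0 -1.15 -1.55 0" --pt "5 0 -1.49 -1.74 0" --pt "5 0 -1.85 -1.89 0" --pt "5 0 -2.24 -1.98 0" --pt "5 0 -2.63 -2.02 0" --pt "5 0 -3.02 -2.0 0" --pt "5 0 -3.41 -1.93 0" --pt "5 0 -3.41 -1.93 0" --pt "5 0 -3.41 -1.93 0" --pt "5 0 -3.41 -1.93 0"

```text
t: 4.0
ee_pos: [0.4514, 0.215, 0.1958]
tool_rot: [-3.14, 0.0, -0.02]
ft_force: [7.8, 1.8, 6.1]
width: 0.0078
gripper_force: 50.7
```

Request:
send_rows --pt "26 0 0 0 0" --pt "26 0 0 0 0" --pt "26 0 0 0 0" --pt "26 0 0 -0.8 0" --pt "26 0 0 -1.7 0" --pt "30 -0.3 0.9 -1.8 0" --pt "30 -0.62 1.9 -1.8 -0.15" --pt "30 -0.62 2.9 -1.8 -0.3" --pt "30 -0.62 3.9 -1.4 -0.45" --pt "30 -0.62 4.9 -0.7 -0.6" --pt "30 -0.62 5.9 0 -0.75" --pt "30 -0.62 6.9 0 -0.9" --pt "30 -0.62 7.42 0 -1.05" --pt "30 -0.62 7.42 0 -1.2" --pt "30 -0.62 7.42 0 -1.35" --pt "30 -0.62 7.42 0 -1.5" --pt "30 -0.62 7.42 0 -1.615" --pt "30 -0.62 7.42 0 -1.615"

```text
t: 5.8
ee_pos: [0.4154, -0.1564, 0.1911]
tool_rot: [-2.165, -2.275, 0.001]
ft_force: [-0.8, -0.1, 0.4]
width: 0.0298
gripper_force: 0.0
```

```bash
python3 - <<'E'
from h import *
np.set_printoptions(precision=3,suppress=True)
st=ctrl.read_state();print(st['ee_pos'],st['tool_rot'],st['t'])
a=snap('wrist','w2a'); b=vision.capture('top')[130:330,100:500]
im=np.vstack([cv2.resize(a,(480,360)),cv2.resize(b,(480,240))]);cv2.imwrite('pics/w2.png',im[:,:,::-1])
E
```

```text
[ 0.415 -0.156  0.191] [-2.165 -2.275  0.001] 5.8
```

View pics/w2.png

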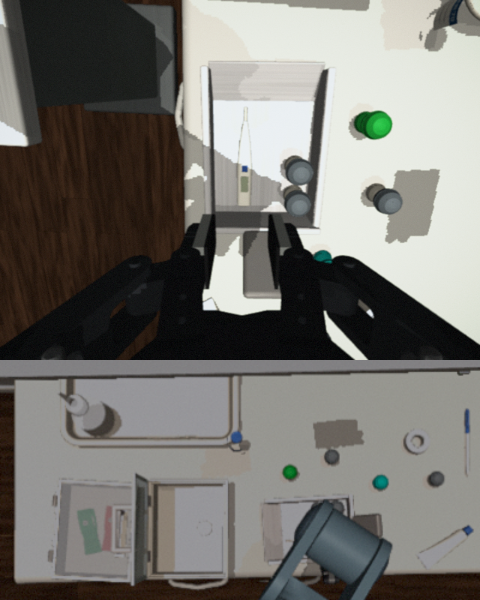

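The lid stands vertical over the hinge and the tub is open. The thermometer (composite picture) runs from (245,110) to (243,207), the electrodes are at (299,171) and (297,203), and the grip plate is at (263,262).

```bash
python3 - <<'E'
from h import *
np.set_printoptions(precision=3,suppress=True)
k=4/3
for n,u,v,z in [('thTip',245.5,110,.010),('thEnd',243,207,.017),('plateTL',245,233,.085),('plateBR',287,297,.10),('plateBL',244,296,.10),('ea',299,171,.036),('eb',297,203,.036),('lipL',209,65,.026),('lipR',327,63,.026),('floorL?',213,100,.004),('bkL',207,231,.05),('bkR',319,229,.05),('e5',388,202,.03)]:
  print(n,at_z('wrist',u*k,v*k,z))
E
```

```text
thTip [ 0.418 -0.101  0.01 ]
thEnd [ 0.42  -0.219  0.017]
plateTL [ 0.422 -0.218  0.085]
plateBR [ 0.468 -0.281  0.1  ]
plateBL [ 0.424 -0.282  0.1  ]
ea [ 0.481 -0.164  0.036]
eb [ 0.483 -0.203  0.036]
lipL [ 0.377 -0.056  0.026]
lipR [ 0.5   -0.049  0.026]
floorL? [ 0.38  -0.092  0.004]
bkL [ 0.379 -0.236  0.05 ]
bkR [ 0.508 -0.228  0.05 ]
e5 [ 0.593 -0.199  0.03 ]
```

Request:
send_rows --force 30 --pt "30 -0.12 0.1 0.8 0" --pt "30 -0.12 0.1 1.7 0" --pt "30 -0.12 0.1 2.5 0" --pt "30 -0.12 0.1 3.2 0" --pt "30 -0.12 0.1 3.55 0" --pt "30 -0.12 0.1 3.65 0" --pt "30 -0.12 0.1 3.65 0" --pt "10 -0.12 0.1 3.65 0" --pt "10 -0.12 0.1 3.65 0" --pt "10 -0.12 0.1 3.65 0" --pt "10 -0.12 0.1 3.65 0" --pt "10 -0.12 0.1 3.65 0" --pt "10 -0.12 0.1 3.65 0"

```text
t: 7.2
ee_pos: [0.4221, -0.1628, 0.0103]
tool_rot: [2.171, 2.268, 0.001]
ft_force: [-0.0, 0.2, 7.0]
width: 0.015
gripper_force: 30.1
```

Request:
send_rows --pt "10 0 0 -0.7 0" --pt "10 0 0 -1.5 0" --pt "10 0 0 -2.2 0" --pt "10 0 0 -2.7 0" --pt "10 -0.8 0.15 -2.7 0" --pt "10 -1.6 0.3 -2.7 0" --pt "10 -2.4 0.45 -2.7 0" --pt "10 -3.2 0.6 -2.7 0" --pt "10 -3.85 0.6 -2.7 0" --pt "10 -3.85 0.6 -2.0 0" --pt "10 -3.85 0.6 -1.3 0" --pt "10 -3.85 0.6 -0.7 0" --pt "10 -3.85 0.6 -0.2 0" --pt "10 -3.85 0.6 0.06 0" --pt "10 -3.85 0.6 0.06 0" --pt "30 -3.85 0.6 0.06 0" --pt "30 -3.85 0.6 0.06 0" --pt "30 -3.85 0.6 -0.5 0" --pt "30 -3.85 0.6 -1.3 0" --pt "30 -3.85 0.6 -2.4 0"

```text
t: 9.2
ee_pos: [0.4586, -0.3521, 0.1242]
tool_rot: [-2.169, -2.267, -0.0]
ft_force: [0.2, -0.4, -0.4]
width: 0.0304
gripper_force: 0.0
```

Request:
send_rows --force 120 --pt "70 0 0 -0.9 0" --pt "70 0.9 -0.1 -0.9 0" --pt "70 1.81 -0.2 -0.9 0" --pt "70 1.81 -0.2 -0.2 0" --pt "70 1.81 -0.2 0.6 0" --pt "70 1.81 -0.2 1.1 0" --pt "70 1.81 -0.2 1.28 0" --pt "70 1.81 -0.2 1.28 0" --pt "30 1.81 -0.2 1.28 0" --pt "30 1.81 -0.2 1.28 0" --pt "30 1.81 -0.2 1.28 0" --pt "30 1.81 -0.2 1.28 0" --pt "30 1.81 -0.2 1.28 0" --pt "30 1.81 -0.2 1.28 0" --pt "30 1.81 -0.2 1.28 0"

```text
t: 10.7
ee_pos: [0.4468, -0.2647, 0.0626]
tool_rot: [2.169, 2.267, -0.001]
ft_force: [0.1, 0.8, 7.6]
width: 0.0446
gripper_force: 122.0
```

```bash
python3 - <<'E'
from h import *
a=snap('wrist','w3a'); b=vision.capture('scene')[200:400,260:560]
im=np.vstack([cv2.resize(a,(420,315)),cv2.resize(b,(420,280))]);cv2.imwrite('pics/w3.png',im[:,:,::-1])
E
```

```text
(no output)
```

View pics/w3.png

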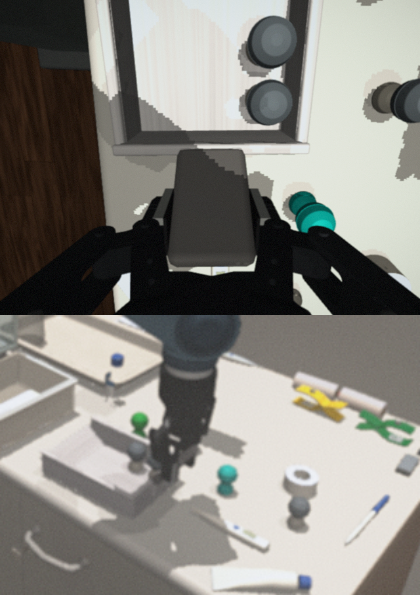

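The plate is held centrally by its sides, both electrodes are still standing in the dish, and the thermometer lies on the worktop. Now a small test lift.

Request:
send_rows --pt "30 0 0 -0.15 0" --pt "30 0 0 -0.3 0" --pt "30 0 0 -0.45 0" --pt "30 0 0 -0.6 0" --pt "30 0 0 -0.6 0" --pt "30 0 0 -0.6 0"

```text
t: 11.4
ee_pos: [0.4457, -0.2633, 0.0904]
tool_rot: [2.172, 2.27, 0.0]
ft_force: [0.1, 0.2, -3.4]
width: 0.0447
gripper_force: 123.2
```

```bash
python3 - <<'E'
from h import *
st=ctrl.read_state();print(st['moment'],st['ft_force'])
a=snap('wrist','w4a'); b=vision.capture('scene')[200:400,260:560]
a0=cv2.imread('pics/w3a.png')[:,:,::-1]
print(cv2.absdiff(a,a0)[150:400,220:400].mean(), cv2.absdiff(a,a0)[0:230,180:450].mean())
im=np.vstack([cv2.resize(a,(420,315)),cv2.resize(b,(420,280))]);cv2.imwrite('pics/w4.png',im[:,:,::-1])
E
```

```text
[-0.29297391 -0.02074847  0.03091367] [ 0.06707558  0.18566356 -3.35278834]
6.596940740740741 7.188357487922706
```

View pics/w4.png

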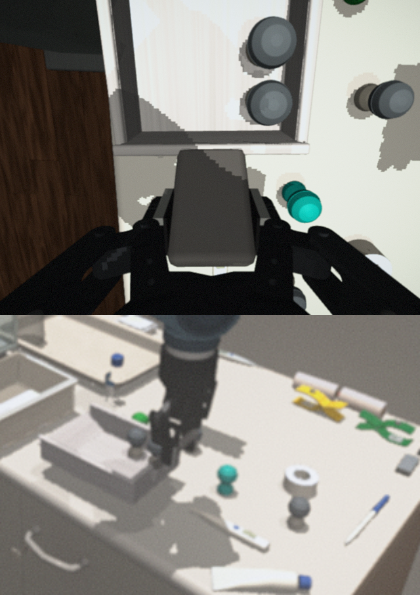

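Request:
send_rows --pt "30 0 0 -0.4 0" --pt "30 0 0 -0.8 0" --pt "30 0 0 -1.3 0" --pt "30 0 0 -1.8 0" --pt "30 0 0 -2.3 0" --pt "30 0 0 -2.8 0" --pt "30 0.3 0 -3.2 0" --pt "30 0.7 0.05 -3.2 0" --pt "30 1.2 0.1 -3.2 0" --pt "30 1.7 0.15 -3.2 0" --pt "30 2.2 0.2 -3.2 0" --pt "30 2.7 0.25 -3.2 0" --pt "30 3.2 0.28 -3.2 0" --pt "30 3.6 0.28 -3.2 0" --pt "30 3.9 0.28 -3.2 0" --pt "30 4.06 0.28 -3.2 0" --pt "30 4.06 0.28 -3.2 0" --pt "30 4.06 0.28 -3.2 0"

```text
t: 13.3
ee_pos: [0.4507, -0.0603, 0.2501]
tool_rot: [-2.172, -2.27, 0.001]
ft_force: [0.2, 0.2, -3.4]
width: 0.0446
gripper_force: 123.7
```

```bash
python3 - <<'E'
from h import *
st=ctrl.read_state();print(st['moment'],st['ft_force'],st['ee_pos'])
E
```

```text
[-0.30020621  0.02844056 -0.06404565] [ 0.20119319  0.17897177 -3.43037731] [ 0.4507005  -0.06025239  0.25009749]
```

Request:
send_rows --force 60 --pt "30 0 0 0 0" --pt "30 0 0 0 0"

```text
t: 13.5
ee_pos: [0.4508, -0.0605, 0.2502]
tool_rot: [-2.173, -2.269, 0.0]
ft_force: [-0.2, 0.9, -3.1]
width: 0.0442
gripper_force: 123.7
```

```bash
python3 - <<'E'
from h import *
st=ctrl.read_state();print(st['moment'],st['ft_force'],st['ee_pos'])
E
```

```text
[-0.3278959  -0.00565349  0.00430377] [-0.2093903   0.90230255 -3.14334883] [ 0.45076703 -0.06046274  0.25022085]
```

Request:
send_rows --force 50 --pt "25 0 0 0 0" --pt "25 0 0 0 0"

```text
t: 13.7
ee_pos: [0.4508, -0.0602, 0.2503]
tool_rot: [2.173, 2.269, -0.0]
ft_force: [-0.2, 0.4, -3.7]
width: 0.0444
gripper_force: 123.7
```

```bash
python3 - <<'E'
from h import *
st=ctrl.read_state();print(st['moment'],st['ft_force'],st['gripper_force'])
E
```

```text
[-0.37709837  0.04448555 -0.01827298] [-0.18681427  0.4354382  -3.65728557] 123.66493463516235
```

Request:
send_rows --force 40 --pt "44.3 0 0 0 0" --pt "44.3 0 0 0 0"

```text
t: 13.9
ee_pos: [0.4508, -0.0599, 0.2503]
tool_rot: [2.172, 2.27, -0.0]
ft_force: [-0.3, 0.3, -3.7]
width: 0.0447
gripper_force: 106.2
```

```bash
python3 - <<'E'
from h import *
st=ctrl.read_state();print(st['moment'],st['ft_force'],st['gripper_force'],st['width'])
E
```

```text
[-0.38478593  0.02018281 -0.02012941] [-0.32253827  0.34499734 -3.74694388] 106.19012475013733 0.044658324838935975
```

Request:
send_rows --force 40 --pt "44.6 0 0 0 0" --pt "44.6 0 0 0 0" --pt "44.6 0 0 0 0"

```text
t: 14.2
ee_pos: [0.4508, -0.0598, 0.2503]
tool_rot: [2.172, 2.27, 0.0]
ft_force: [0.2, -0.4, -3.2]
width: 0.0448
gripper_force: 87.6
```

```bash
python3 - <<'E'
from h import *
st=ctrl.read_state();print(st['moment'],st['ft_force'],st['gripper_force'],st['width'])
E
```

```text
[-0.35351042  0.02802897  0.05080269] [ 0.22230278 -0.42904    -3.16203939] 87.56681084632874 0.04481454194969259
```

Request:
send_rows --pt "45.0 0 0 0 0" --pt "45.0 0 0 0 0"

```text
t: 14.4
ee_pos: [0.4507, -0.0599, 0.2503]
tool_rot: [-2.172, -2.27, 0.0]
ft_force: [-0.4, 0.4, -3.5]
width: 0.045
gripper_force: 62.7
```

```bash
python3 - <<'E'
from h import *
st=ctrl.read_state();print(st['moment'],st['ft_force'],st['gripper_force'],st['width'])
E
```

```text
[-0.32037793 -0.03376742  0.01180714] [-0.35184467  0.37629388 -3.52284879] 62.694969177246094 0.044993159913915635
```

Request:
send_rows --pt "45.3 0 0 0 0" --pt "45.3 0 0 0 0"

```text
t: 14.6
ee_pos: [0.4508, -0.0598, 0.2503]
tool_rot: [-2.172, -2.27, -0.0]
ft_force: [0.3, 0.4, -4.1]
width: 0.0452
gripper_force: 44.0
```

```bash
python3 - <<'E'
from h import *
st=ctrl.read_state();print(st['moment'],st['ft_force'],st['gripper_force'],st['width'])
a=snap('wrist','w5a'); b=vision.capture('scene')[130:330,180:480]
im=np.vstack([cv2.resize(a,(420,315)),cv2.resize(b,(420,280))]);cv2.imwrite('pics/w5.png',im[:,:,::-1])
E
```

```text
[-0.26462837 -0.05332402 -0.03852921] [ 0.25554502  0.36382278 -4.08339913] 44.02716279029846 0.04517955326378111
```

View pics/w5.png

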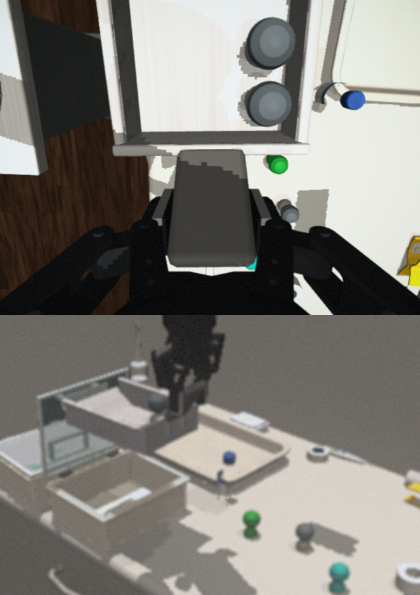

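Dish still level over the tub, lip just short of the lid, both electrodes aboard. I'll keep easing the grip.

Request:
send_rows --pt "45.5 0 0 0 0" --pt "45.5 0 0 0 0"

```text
t: 14.9
ee_pos: [0.4507, -0.0599, 0.2503]
tool_rot: [-2.172, -2.27, 0.0]
ft_force: [-0.0, 0.4, -3.9]
width: 0.0456
gripper_force: 31.7
```

```bash
cat >> h.py <<'E'
def tilt():
    st=ctrl.read_state();a=vision.capture('wrist')
    r=cv2.imread('pics/w5a.png')[:,:,::-1]
    t=np.ascontiguousarray(r[205:245,180:440]) # back-wall top edge
    m=cv2.matchTemplate(a[100:420,165:455],t,cv2.TM_CCOEFF_NORMED);_,v,_,l=cv2.minMaxLoc(m)
    print('M',st['moment'][0].round(3),'Fz',st['ft_force'][2].round(2),'g',round(st['gripper_force'],1),'w',round(st['width'],5),'shift',l[0]-15,l[1]-105,round(v,2),'t',st['t'])
E
python3 -c "
from h import *
tilt()"
```

```text
M -0.318 Fz -3.86 g 31.7 w 0.04556 shift 0 0 1.0 t 14.9
```

Request:
send_rows --pt "45.7 0 0 0 0" --pt "45.7 0 0 0 0"

```text
t: 15.15
ee_pos: [0.4508, -0.0598, 0.2503]
tool_rot: [-2.172, -2.27, -0.0]
ft_force: [1.0, 0.1, -3.3]
width: 0.0455
gripper_force: 19.2
```

```bash
python3 -c "
from h import *
tilt()"
```

```text
M -0.185 Fz -3.29 g 19.2 w 0.04551 shift 2 17 0.62 t 15.15
```

Request:
send_rows --force 120 --pt "44.5 0 0 0 0" --pt "44.5 0 0 0 0"

```text
t: 15.4
ee_pos: [0.4507, -0.0598, 0.2502]
tool_rot: [-2.172, -2.27, -0.0]
ft_force: [-0.8, -0.7, -3.3]
width: 0.0454
gripper_force: 48.6
```

```bash
python3 - <<'E'
from h import *
tilt()
a=snap('wrist','w6a'); b=vision.capture('scene')[130:330,180:480]
im=np.vstack([cv2.resize(a,(420,315)),cv2.resize(b,(420,280))]);cv2.imwrite('pics/w6.png',im[:,:,::-1])
E
```

```text
M -0.248 Fz -3.33 g 48.6 w 0.04539 shift 2 28 0.49 t 15.4
```

View pics/w6.png

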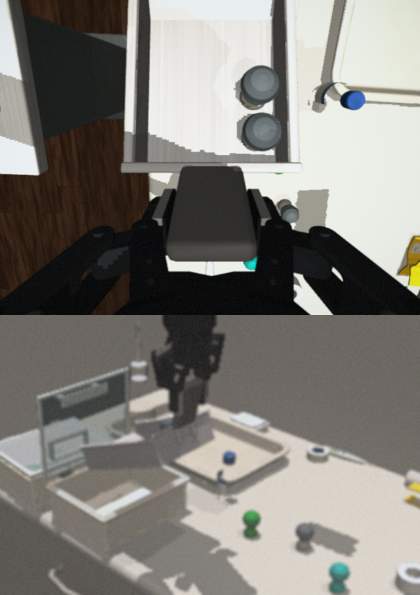

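Both electrodes still stand in the dish, which is tipped about 25° with its lip over the tub. I'll move it 5 cm further over and up, then ease again.

Request:
send_rows --pt "44.5 0.3 0 -0.2 0" --pt "44.5 0.6 0.02 -0.4 0" --pt "44.5 0.9 0.04 -0.4 0" --pt "44.5 1.0 0.05 -0.4 0" --pt "45.4 1.0 0.05 -0.4 0" --pt "45.6 1.0 0.05 -0.4 0" --pt "45.7 1.0 0.05 -0.4 0"

```text
t: 16.25
ee_pos: [0.451, -0.0103, 0.27]
tool_rot: [-2.173, -2.269, 0.001]
ft_force: [-0.9, 0.1, -3.7]
width: 0.0458
gripper_force: 19.5
```

```bash
python3 -c "
from h import *
tilt()"
```

```text
M -0.238 Fz -3.68 g 19.5 w 0.04577 shift -2 30 0.52 t 16.25
```

Request:
send_rows --pt "45.8 0 0 0 0" --pt "45.8 0 0 0 0" --pt "45.8 0 0 0 0" --pt "45.8 0 0 0 0" --pt "45.8 0 0 0 0"

```text
t: 16.8
ee_pos: [0.4511, -0.0098, 0.2704]
tool_rot: [-2.172, -2.27, -0.001]
ft_force: [-0.2, 0.7, -2.7]
width: 0.046
gripper_force: 13.1
```

```bash
python3 -c "
from h import *
tilt()"
```

```text
M -0.041 Fz -2.74 g 13.1 w 0.046 shift -12 155 0.26 t 16.8
```

```bash
python3 - <<'E'
from h import *
a=snap('wrist','w7a'); b=vision.capture('scene')[130:330,180:480]
im=np.vstack([cv2.resize(a,(420,315)),cv2.resize(b,(420,280))]);cv2.imwrite('pics/w7.png',im[:,:,::-1])
tilt()
E
```

```text
M -0.04 Fz -3.15 g 13.1 w 0.04564 shift -12 155 0.26 t 16.95
```

View pics/w7.png

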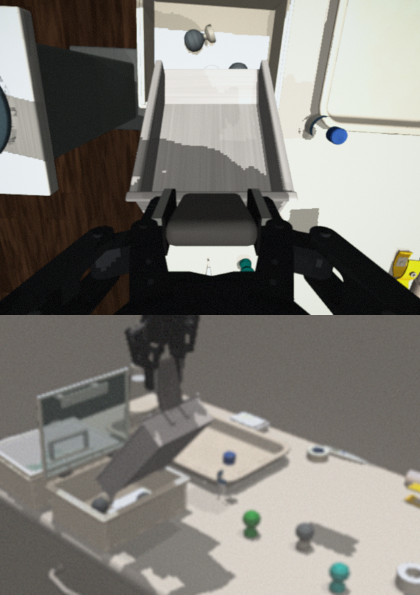

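Both electrodes are in the tub, at (195,40) and (238,68), and the dish is empty. Next I lift it clear and carry it back.

Request:
send_rows --pt "44.8 0 0 0 0" --pt "44.8 0 0 -0.4 0" --pt "44.8 0 0 -0.8 0" --pt "44.8 0 0 -1.2 0" --pt "44.8 -0.4 -0.03 -1.4 0" --pt "44.8 -0.9 -0.06 -1.4 0" --pt "44.8 -1.4 -0.09 -1.4 0" --pt "44.8 -1.9 -0.12 -1.4 0" --pt "44.8 -2.3 -0.15 -1.0 0" --pt "44.8 -2.5 -0.18 -0.5 0" --pt "44.8 -2.5 -0.2 0.0 0" --pt "44.8 -2.5 -0.2 0.5 0" --pt "44.8 -2.5 -0.2 0.9 0" --pt "44.8 -2.5 -0.2 1.2 0" --pt "44.8 -2.5 -0.2 1.2 0"

```text
t: 18.5
ee_pos: [0.4451, -0.1343, 0.2078]
tool_rot: [-2.168, -2.266, 0.002]
ft_force: [-0.2, 0.1, -2.7]
width: 0.0454
gripper_force: 39.8
```

```bash
python3 - <<'E'
from h import *
tilt()
b=vision.capture('top')[130:330,100:500];c=vision.capture('scene')[180:380,200:500]
im=np.vstack([cv2.resize(b,(560,280)),cv2.resize(c,(420,280))[:, :].copy() if 0 else cv2.resize(c,(560,300))]);cv2.imwrite('pics/w8.png',im[:,:,::-1])
E
```

```text
M 0.051 Fz -2.66 g 39.8 w 0.0454 shift -13 155 0.28 t 18.5
```

View pics/w8.png

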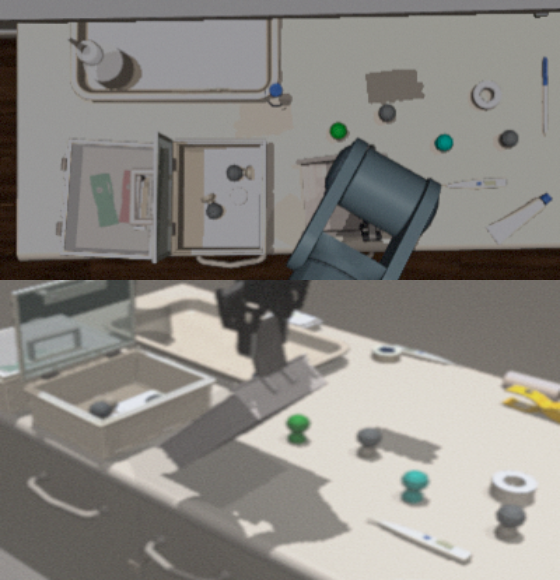

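Request:
send_rows --pt "45.2 0 0 0.3 0" --pt "45.2 0 0 0.57 0" --pt "45.2 -0.18 0 0.66 0" --pt "45.2 -0.35 0 0.75 0" --pt "45.2 -0.57 0 0.9 0" --pt "45.2 -0.79 0 1.05 0" --pt "45.2 -1.02 0 1.19 0" --pt "45.2 -1.26 0 1.33 0" --pt "45.2 -1.52 0 1.56 0" --pt "45.2 -1.78 0 1.79 0" --pt "45.2 -2.0 0 2.05 0" --pt "45.2 -2.21 0 2.31 0" --pt "45.2 -2.4 0 2.6 0" --pt "45.2 -2.5 0 2.78 0" --pt "45.2 -2.54 0 2.86 0" --pt "45.2 -2.54 0 2.86 0"

```text
t: 20.25
ee_pos: [0.4526, -0.2624, 0.0677]
tool_rot: [2.172, 2.268, 0.0]
ft_force: [0.9, -1.7, -0.6]
width: 0.0456
gripper_force: 29.5
```

```bash
python3 - <<'E'
from h import *
tilt()
a=snap('wrist','w9a');c=vision.capture('scene')[180:380,200:500]
im=np.vstack([cv2.resize(a,(420,315)),cv2.resize(c,(420,280))]);cv2.imwrite('pics/w9.png',im[:,:,::-1])
E
```

```text
M -0.026 Fz -0.62 g 29.5 w 0.04557 shift 0 17 0.69 t 20.25
```

View pics/w9.png

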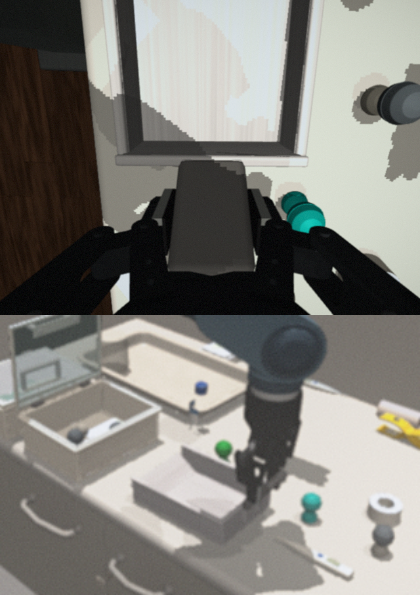

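The dish has come down level and empty. Now I release it and go to the first loose electrode.

Request:
send_rows --pt "60 0 0 0 0" --pt "75 0 0 0 0" --pt "75 0 0 -0.7 0" --pt "75 0 0 -1.5 0" --pt "60 0 0 -2.4 0" --pt "60 0.3 0.8 -2.7 0" --pt "60 0.6 1.8 -2.7 0" --pt "60 1.0 2.8 -2.7 0" --pt "60 1.0 2.8 -2.7 0"

```text
t: 21.3
ee_pos: [0.5929, -0.2033, 0.2021]
tool_rot: [2.167, 2.274, 0.001]
ft_force: [-2.1, -0.1, -0.3]
width: 0.0601
gripper_force: 0.0
```

```bash
python3 - <<'E'
from h import *
np.set_printoptions(precision=3,suppress=True)
st=ctrl.read_state();print(st['ee_pos'])
a=vision.capture('wrist')
b=vision.capture('top')
h=cv2.cvtColor(b,cv2.COLOR_RGB2HSV);cv2.imwrite('pics/t10.png',b[:,:,::-1])
print(proj('wrist',[.592,-.199,.03]),proj('top',[.592,-.199,.03]),proj('top',[.537,-.413,.03]))
im=np.vstack([cv2.resize(a,(420,315)),cv2.resize(b[130:330,100:500],(560,280))[:, 140:]]);cv2.imwrite('pics/w10.png',im[:,:,::-1])
E
```

```text
[ 0.593 -0.203  0.202]
[324.053 204.978] [376.579 208.745] [463.197 228.675]
```

View pics/w10.png

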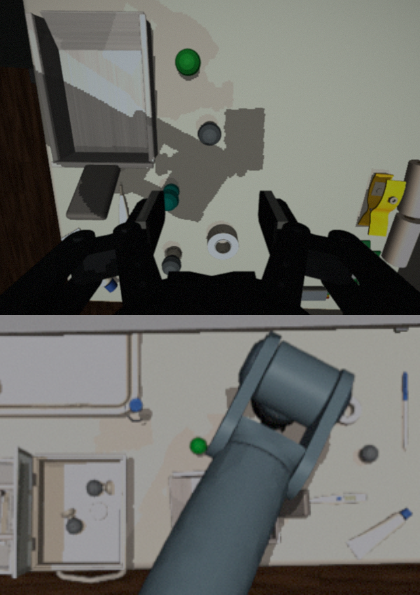

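e5 shows at (209,132) in the wrist half, within 5 mm of its prediction, and e6 has not moved. Picking e5.

Request:
send_rows --force 35 --pt "55 0.12 -0.08 0.9 0" --pt "55 0.12 -0.08 1.8 0" --pt "55 0.12 -0.08 2.7 0" --pt "55 0.12 -0.08 3.4 0" --pt "55 0.12 -0.08 3.78 0" --pt "55 0.12 -0.08 3.78 0" --pt "15 0.12 -0.08 3.78 0" --pt "15 0.12 -0.08 3.78 0" --pt "15 0.12 -0.08 3.78 0" --pt "15 0.12 -0.08 3.78 0" --pt "15 0.12 -0.08 3.78 0" --pt "15 0.12 -0.08 3.78 0" --pt "15 0.12 -0.08 3.0 0" --pt "15 0.12 -0.08 2.2 0" --pt "15 0.12 -0.08 1.2 0"

```text
t: 22.9
ee_pos: [0.5843, -0.1993, 0.1422]
tool_rot: [-2.17, -2.267, 0.001]
ft_force: [0.9, -0.7, -0.4]
width: 0.0281
gripper_force: 34.9
```

Request:
send_rows --pt "15 0.4 -0.6 -0.4 0" --pt "15 1.0 -1.2 -0.4 0" --pt "15 1.6 -1.8 -0.4 0" --pt "15 2.2 -2.4 -0.4 0" --pt "15 2.8 -3.0 -0.4 0" --pt "15 3.5 -3.45 -0.4 0" --pt "15 4.3 -3.45 -0.4 0" --pt "15 5.0 -3.45 -0.4 0" --pt "15 5.36 -3.45 -0.2 0" --pt "15 5.36 -3.45 0.6 0" --pt "15 5.36 -3.45 1.3 0" --pt "15 5.36 -3.45 1.9 0" --pt "15 5.36 -3.45 2.0 0" --pt "15 5.36 -3.45 2.0 0" --pt "45 5.36 -3.45 2.0 0" --pt "45 5.36 -3.45 2.0 0" --pt "45 5.36 -3.45 1.4 0" --pt "45 5.36 -3.45 0.5 0" --pt "45 5.36 -3.45 -0.4 0"

```text
t: 24.8
ee_pos: [0.4013, 0.0601, 0.1647]
tool_rot: [2.171, 2.269, 0.001]
ft_force: [1.4, -0.2, -0.1]
width: 0.0449
gripper_force: 0.0
```

Request:
send_rows --pt "46 -0.9 0.2 -0.1 0" --pt "46 -1.8 0.5 -0.1 0" --pt "46 -2.7 0.8 -0.1 0" --pt "46 -3.6 1.1 -0.1 0" --pt "46 -4.5 1.4 -0.1 0" --pt "46 -5.4 1.7 -0.1 0" --pt "46 -6.3 2.0 -0.1 0" --pt "46 -7.2 2.2 -0.1 0" --pt "46 -8.1 2.3 -0.1 0" --pt "46 -9.0 2.3 -0.1 0" --pt "46 -9.6 2.3 0 0" --pt "46 -9.6 2.3 0 0" --pt "46 -9.6 2.3 0 0"

```text
t: 26.1
ee_pos: [0.5374, -0.4148, 0.1632]
tool_rot: [2.173, 2.268, 0.0]
ft_force: [-1.9, 0.4, 0.0]
width: 0.046
gripper_force: 0.0
```

```bash
python3 - <<'E'
from h import *
np.set_printoptions(precision=3,suppress=True)
st=ctrl.read_state();print(st['ee_pos'])
a=vision.capture('wrist')
b=vision.capture('top')
print(proj('wrist',[.537,-.413,.03]))
im=np.vstack([cv2.resize(a,(420,315)),cv2.resize(b[130:330,100:500],(560,280))[:, :420]]);cv2.imwrite('pics/w11.png',im[:,:,::-1])
E
```

```text
[ 0.537 -0.415  0.163]
[320.401 222.302]
```

View pics/w11.png

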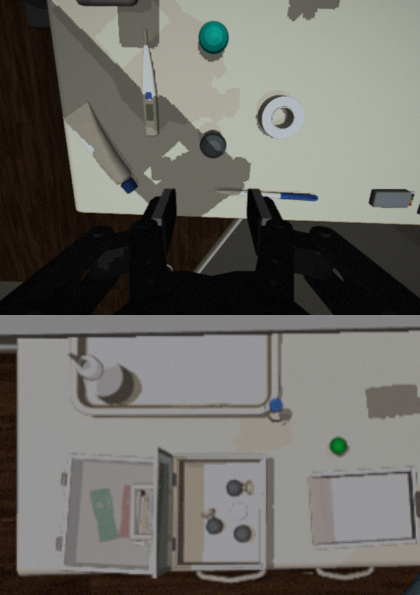

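Three electrodes lie in the tub. e6 is directly under the fingers, at (213,145) in the wrist half.

Request:
send_rows --pt "46 0 0.06 0.8 0" --pt "46 0 0.06 1.7 0" --pt "46 0 0.06 2.5 0" --pt "46 0 0.06 3.0 0" --pt "46 0 0.06 3.0 0" --pt "15 0 0.06 3.0 0" --pt "15 0 0.06 3.0 0" --pt "15 0 0.06 3.0 0" --pt "15 0 0.06 3.0 0" --pt "15 0 0.06 3.0 0" --pt "15 0 0.06 2.2 0" --pt "15 0 0.06 1.4 0" --pt "15 0 0.06 0.5 0" --pt "15 0 0.06 -0.2 0"

```text
t: 27.6
ee_pos: [0.5408, -0.4148, 0.1756]
tool_rot: [2.17, 2.268, -0.0]
ft_force: [0.7, -1.3, 0.2]
width: 0.0284
gripper_force: 34.8
```

Request:
send_rows --pt "15 0.9 -0.1 0 0" --pt "15 1.8 -0.2 0 0" --pt "15 2.7 -0.3 0 0" --pt "15 3.6 -0.4 0 0" --pt "15 4.5 -0.5 0 0" --pt "15 5.4 -0.55 0 0" --pt "15 6.3 -0.55 0 0" --pt "15 7.2 -0.55 0 0" --pt "15 8.1 -0.55 0 0" --pt "15 9.0 -0.55 0 0" --pt "15 9.8 -0.55 0 0" --pt "15 10.4 -0.55 0 0" --pt "15 10.6 -0.55 0.5 0" --pt "15 10.6 -0.55 1.3 0" --pt "15 10.6 -0.55 2.0 0" --pt "15 10.6 -0.55 2.4 0" --pt "15 10.6 -0.55 2.4 0" --pt "42 10.6 -0.55 2.4 0" --pt "42 10.6 -0.55 2.4 0" --pt "42 10.6 -0.55 1.4 0"

```text
t: 29.6
ee_pos: [0.4853, 0.1138, 0.098]
tool_rot: [-2.166, -2.263, 0.013]
ft_force: [-0.2, -0.2, -0.9]
width: 0.0421
gripper_force: 0.0
```

Request:
send_rows --pt "42 0 0 -0.9 0" --pt "42 0 0 -1.8 0.1" --pt "42 0 0 -2.7 0.25" --pt "42 0 -0.1 -3.6 0.4" --pt "42 -0.5 -0.3 -4.2 0.55" --pt "42 -0.5 -0.61 -4.2 0.7" --pt "42 -0.5 -0.61 -4.2 0.85" --pt "42 -0.5 -0.61 -4.2 1.0" --pt "42 -0.5 -0.61 -4.2 1.15" --pt "42 -0.5 -0.61 -4.2 1.3" --pt "30 -0.5 -0.61 -4.2 1.45" --pt "24 -0.5 -0.61 -4.2 1.6" --pt "24 -0.5 -0.61 -4.2 1.615" --pt "24 -0.5 -0.61 -4.2 1.615"

```text
t: 31.0
ee_pos: [0.4604, 0.0877, 0.3135]
tool_rot: [3.141, 0.004, 0.004]
ft_force: [0.4, 1.1, -0.7]
width: 0.0237
gripper_force: 0.0
```

```bash
python3 - <<'E'
from h import *
np.set_printoptions(precision=3,suppress=True)
st=ctrl.read_state();print(st['ee_pos'],st['tool_rot'])
print(proj('wrist',[.45,.215,.215]),proj('wrist',[.41,.215,.215]))
a=snap('wrist','w12')
E
```

```text
[0.46  0.088 0.314] [3.141 0.004 0.004]
[140.561 250.793] [148.449 302.377]
```

View pics/w12.png

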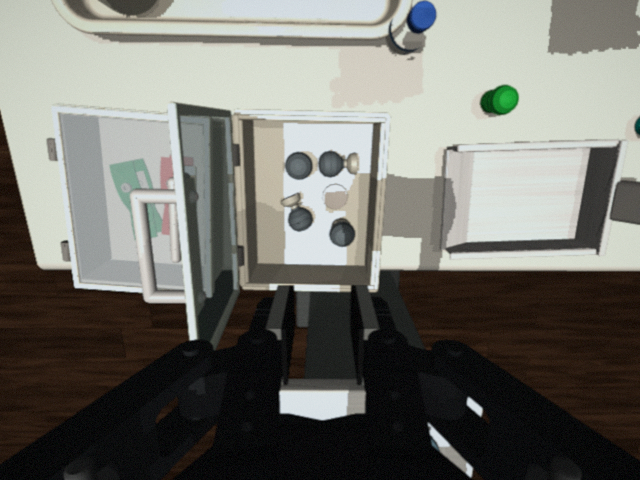

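All four electrodes are in the free tub, clamps only in the left one, and the dish is empty. The bar of the open lid runs (138,197)–(149,297), as predicted. Now I grasp it and close the lid.

Request:
send_rows --force 50 --pt "24 -0.2 -0.9 0 0" --pt "24 -0.2 -1.8 0 0" --pt "24 -0.2 -2.54 0 0" --pt "24 -0.2 -2.54 0 0" --pt "24 -0.2 -2.54 0.7 0" --pt "24 -0.2 -2.54 1.4 0" --pt "24 -0.2 -2.54 2.0 0" --pt "24 -0.2 -2.54 2.33 0" --pt "24 -0.2 -2.54 2.33 0" --pt "5 -0.2 -2.54 2.33 0" --pt "5 -0.2 -2.54 2.33 0" --pt "5 -0.2 -2.54 2.33 0" --pt "5 -0.2 -2.54 2.33 0"

```text
t: 32.35
ee_pos: [0.4508, 0.2146, 0.1968]
tool_rot: [3.141, -0.0, 0.002]
ft_force: [-0.9, -1.0, -0.0]
width: 0.0078
gripper_force: 49.0
```

Request:
send_rows --pt "5 0 0.39 -0.07 0" --pt "5 0 0.78 -0.09 0" --pt "5 0 1.17 -0.05 0" --pt "5 0 1.56 0.04 0" --pt "5 0 1.92 0.19 0" --pt "5 0 2.26 0.38 0" --pt "5 0 2.58 0.62 0" --pt "5 0 2.85 0.9 0" --pt "5 0 3.08 1.22 0" --pt "5 0 3.27 1.56 0" --pt "5 0 3.39 1.85 0" --pt "5 0 3.42 1.96 0" --pt "5 0 3.42 1.98 0" --pt "5 0 3.42 1.98 0"

```text
t: 33.75
ee_pos: [0.4518, 0.0443, 0.1004]
tool_rot: [-3.14, -0.0, -0.002]
ft_force: [-10.2, 3.7, 20.7]
width: 0.0076
gripper_force: 52.0
```

Request:
send_rows --pt "40 0 0 0 0" --pt "40 0 0 0 0" --pt "40 0 0 0 0" --pt "40 0 0 -0.7 0" --pt "40 0 0 -1.6 0" --pt "40 0 0 -2.6 0" --pt "40 0 0 -2.6 0" --pt "40 0 0 -2.6 0"

```text
t: 34.55
ee_pos: [0.4511, 0.0436, 0.2281]
tool_rot: [3.141, -0.0, 0.005]
ft_force: [-0.4, -1.2, -1.3]
width: 0.0399
gripper_force: 0.0
```

```bash
python3 - <<'E'
from h import *
np.set_printoptions(precision=3,suppress=True)
st=ctrl.read_state();print(st['ee_pos'],st['ft_force'],st['t'])
a=vision.capture('wrist');c=vision.capture('scene')[150:400,160:560]
im=np.vstack([cv2.resize(a,(400,300)),cv2.resize(c,(480,300))[:,:400]]);cv2.imwrite('pics/w13.png',im[:,:,::-1])
E
```

```text
[0.451 0.044 0.228] [-0.405 -1.209 -1.323] 34.55
```

View pics/w13.png

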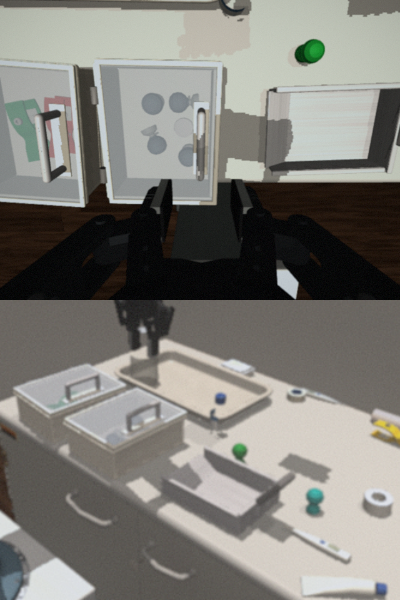

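```bash
python3 - <<'E'
from h import *
a=cv2.imread('pics/s1.png')[:,:,::-1];b=vision.capture('scene')
for n,(x0,y0,x1,y1) in {'free':(255,225,310,262),'used':(205,205,250,238)}.items():
    t=np.ascontiguousarray(a[y0:y1,x0:x1]);k=4
    T=cv2.resize(t,None,fx=k,fy=k,interpolation=cv2.INTER_CUBIC);B=cv2.resize(np.ascontiguousarray(b[y0-10:y1+10,x0-10:x1+10]),None,fx=k,fy=k,interpolation=cv2.INTER_CUBIC)
    _,v,_,l=cv2.minMaxLoc(cv2.matchTemplate(B,T,cv2.TM_CCOEFF_NORMED));print(n,l[0]/k-10,l[1]/k-10,v)
print(proj('scene',[.447,.044,.112])-proj('scene',[.447,.044,.1215]))
E
```

```text
free -0.25 -0.25 0.8710924983024597
used 0.0 0.0 0.9948586821556091
[0.10315771 3.58273903]
```

The free tub's handle sits within 0.25 px of its starting image position (9.5 mm of lift would show as 3.6 px), so the lid is shut. The arm is clear of everything.

```bash
python3 -c "
from h import *
print(order.job_done())"
```

```text
the job is handed in; nothing more can be done
None
```

I handed the job in (no verdict was shown): all four used electrodes are in the free tub with its lid shut, the thermometer is on the worktop, the empty dish stands level, the clamp tub was never opened, and in the final view the bottle, paste tube and tape roll looked untouched.

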